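# Balance the paint jar with brass weights

## Robot

A 6-joint arm with a two-finger parallel gripper is mounted at the origin on the work surface; the furniture and walls round the work are solid. World frame = base frame: x ahead of the robot, y to its left, z up, the work surface at z = 0. Lengths are in m, angles in rad, forces in N, time in s.
With the tool pointing down it reaches from about 0.425 to 0.925 m from the base axis. Payload 12.5 kg.
Tool frame: the origin (TCP) lies midway between the tips of the shut fingers; the grasp point (between the pads) lies 19 mm behind it; z points along the fingers, y is the line along which they close (so a half turn about z gives the same grasp; the last joint's range is limited). The gripper opens to 85 mm and grips with 20 to 120 N. Pads are 22 mm wide; open, the fingers measure 114 mm over their backs; the gripper's body (76 mm by 85 mm) begins 54 mm behind the grasp point. The pads swing forward as they close: fully open they stand 13 mm farther back than shut.
Start: joints at [1.232, 0.491, 1.559, -0, 1.092, -0.106], TCP at [0.144, 0.608, 0.231] pointing down, gripper open.
Joint ranges: [-3.1, 3.1], [-0.84, 2.19], [0.05, 2.79], [-1.13, 4.28], [0.06, 2.93], [-2.69, 2.69]. Speed limits (rad/s): [2.22, 2.22, 2.79, 3.14, 3.14, 3.14].

## Interface

Orientations are given as a rotation vector (axis times angle).
In Python, from cell import r, eyes gives the robot as it stands.
- The arm moves only by the tool drive_tool, never from a script. Its argument "commands" is a list of rows, each an object with "delta_pos": the shift along the tool's x, y, z in mm, a list of three; "rot": the turn, a rotation vector about the tool's x, y, z in rad, a list of three; "hand": the finger opening in mm, from 0 to 85.4. A call has 1 to 12 rows; each row is the pose to reach, as a shift and turn from the pose commanded when the call began, along the tool's axes at that moment; what a row does not reach only later rows make up. A row lasts 1/10 s, in which the tool goes at most 50 mm and 8.59 degrees, less where a joint would pass 70% of its speed; a pose out of reach is approached as far as the arm can. A call with a gripper value outside its range is refused whole. The fingers move at their own pace and stop on an object; "force" is the grip in N (left out, the last holds). Time passes only in rows, so rows that repeat a pose let the fingers close. It gives the time, the measured TCP pose, the force, the opening and the grip force at its end, in the units of the state.
- r.observe(): the state, without advancing time (a new reading comes with each control period).
- eyes.snapshot(name): name is "side" or "top" or "wrist"; returns the picture (480x640x3 uint8, red, green, blue); there is no depth.
- eyes.camera_params(name): a dict with "fx", "fy", "cx", "cy" (pixels), "rvec" (rotation vector, rad) and "tvec" (3), from world to camera coordinates, as OpenCV has them. Camera axes: x right, y down, z forward; pixel columns grow to the right and rows downward; lengths in m; the calibration is good to about 2 mm. A picture is of the moment at which its call begins: read the wrist's pose just before it. camera_params takes no time and is no camera call; for the wrist camera it gives the pose at the moment of the call.
- r.close_job(): hands the job in; it is judged then, once.
Trained networks look in the newest picture that a camera, given by its name, has taken for a name from the list of things; names that differ only in an ending like _2 or _b are one class to them, and where a whole thing is asked for, a point or a joint stands for the part that bears it (a point fixed in the world has none). Each returns a list of dicts, best first, with "p" (0 to 1); they miss things now and then, are a little off and sometimes report something else, mostly with a low value. They report only what shows in the picture. A call takes as long as a camera call. They do not tell look-alikes from the thing itself.
- eyes.cut_out(camera, thing): "pixels" (480x640 bool, what is visible of it) and "bbox" ([centre column, centre row, width, height] in pixels, round what is visible of it).
- eyes.mark_of(camera, thing): "point" ([column, row] in pixels: a listed point, or the origin of a listed thing).
The state is a dict: "t": time; "joint_positions": joint angles; "dq": joint speeds; "tau": joint torques, N m; "tcp_pos": TCP position; "orientation": TCP orientation; "wrist_force": force on the tool from outside, world axes, zero at the start; "wrist_torque": the same for the moment, N m; "gripper_width": finger opening in m; "finger_force": force on a finger pad.
Only numpy, scipy, OpenCV 4.12 (cv2) and the standard library are available. Lean on these libraries where they do the work, as an engineer would, in place of code of your own. Each camera call takes 0.05 s, during which the arm holds its last target. There are 200 camera calls.

## Task

Weigh the paint jar on the trip balance: stand one or more of the brass weights on the empty pan, then slide the rider along its bar until the beam comes to rest level, its pointer at the middle line. Leave the jar on its own pan and the loose things round about where they are, and be gentle with the balance: neither the gripper nor a weight in it may push on it with more than 12 N.

Things in the scene. Friction and masses are not known exactly. Their poses are not given: they have to be found in the camera images.
- balance: Grey trip balance, fixed to the table, 320 mm wide; origin on the table under its middle. x points from its front (the rider's bar) to its back, y to the jar's pan, z up; turned up to 0.25 rad. Two rimless steel pans, 100 mm across, at x = 0, y = +110 mm (jar) and -110 mm (weights); tops at z = 100 mm when level; each goes 10 mm up and down and stays horizontal.
- bar_jar_end (a point): Point on the rider's bar (95 mm in front of the balance's middle, z = 66 mm) where the rider's middle is when fully at the jar's end, y = +60 mm. The bar runs along the balance's y, top at z = 72 mm, and tips with the beam (ends +-8 mm). The rider starts within 20 mm of this point; ITS PLACE IS NOT MEASURED: feel for it or look. End stops of the bar, at y = +-94 mm, reach z = 76 mm.
- bar_weights_end (a point): Same for the rider's other end, y = -60 mm. The rider is a brass block 24 x 22 mm (along the bar), top at z = 78 mm, with an upright fin 24 x 10 mm (along the bar) to z = 122 mm: push the fin with closed fingers above z = 92 mm. It resists with 1 N plus 1.3 N per 10 mm/s of speed and stays where left. 11 mm toward this end counts as 10 g more on the weights' pan. Touching it holds the beam.
- beam (a joint): Tilt of the beam, rad: 0 level, negative jar's side down, positive weights' side down; stops at -0.09 and +0.09. Near level it is springy: 10 g too little on the weights' pan reads about -0.03, 10 g too much +0.03; over 30 g out it lies on a stop. When let go it takes about 1.5 s to come to rest.
- scale_mid (a point): Middle line of the white scale plate (60 mm wide, top at z = 158 mm) behind the pointer, in the middle of the balance, 46 mm behind its centre. The dark upright pointer stands before this line when the beam is level.
- pan_weights_top (a point): Centre of the top face of the pan for the weights (right, empty at the start), z up. It stands raised because the jar is heavier. The force that holds it down with the beam level tells how much heavier the jar is: 1 N for 102 g.
- pan_part_top (a point): Centre of the top face of the jar's pan (left).
- jar_center (a point): Middle of the paint jar, 46 mm in diameter and height, on the left pan. Its weight is unknown, between 140 and 260 g.
- weight_60_center (a point): Middle (half-way up) of the 60 g weight: a brass cylinder of 22 mm diameter with a small knob on top, 32 mm high in all, of which the cylinder is 20 mm. It stands on the table right of the balance; the three weights swap places.
- weight_120_center (a point): Middle (half-way up) of the 120 g weight: a brass cylinder of 28 mm diameter with a small knob on top, 36 mm high in all, of which the cylinder is 24 mm. It stands on the table right of the balance; the three weights swap places.
- weight_180_center (a point): Middle (half-way up) of the 180 g weight: a brass cylinder of 33 mm diameter with a small knob on top, 38 mm high in all, of which the cylinder is 26 mm. It stands on the table right of the balance; the three weights swap places.
- nut_a: A walnut, 35 x 51 x 36 mm, origin at its underside, to be left alone.
- nut_b: A walnut, 38 x 47 x 34 mm, origin at its underside, to be left alone.
- candle: A tea light, 39 mm across and 21 mm high, origin at its underside, to be left alone.
- cone: A pine cone, 65 mm across and 60 mm high, origin at its underside, to be left alone.
Things that resemble listed ones, but are neither listed nor needed, are in the scene too. What is shaped like the part that bears jar_center but red is not meant.

How it is judged:
By the outcome, as a careful person would: the job done as asked, in the order asked, and still so for the second after the job is handed in, with the robot touching nothing.
It also fails if it takes over 72 s, if anything falls off the work surface, if the arm or the gripper's body presses on something with over 40 N, if the wrist force passes 120 N, or if a joint passes its speed limit or range.

## Working session

There is one attempt and no reset: what is moved stays moved. The work goes in short steps, Python scripts to look and compute and a tool call to move; the robot and the scene stay as the last step left them, time stands still between calls to the robot, and variables do not carry over. Pictures are saved under pics/ and viewed, at most 10 in all, crops included, and the job is handed in when it is done.

Besides the shell and the picture viewer there is one more tool, called after "Request:" as name(argument=value, ...) on one line, values as JSON. drive_tool: Moves the arm, as the interface text tells. Its arguments: {"type":"object","properties":{"commands":{"type":"array"},"force":{"type":"number"}},"required":["commands"]}

```bash
mkdir -p pics
cat > h.py <<'E'
import numpy as np, cv2
from cell import r, eyes
from scipy.spatial.transform import Rotation as R
def ray(cam,px,P=None):
    P=P or eyes.camera_params(cam)
    K=np.array([[P['fx'],0,P['cx']],[0,P['fy'],P['cy']],[0,0,1]])
    M=R.from_rotvec(P['rvec']).as_matrix(); t=np.array(P['tvec'])
    d=M.T@np.linalg.solve(K,[px[0],px[1],1.]); return -M.T@t, d
def atz(cam,px,z,P=None):
    o,d=ray(cam,px,P); return o+d*(z-o[2])/d[2]
def proj(cam,p,P=None):
    P=P or eyes.camera_params(cam)
    K=np.array([[P['fx'],0,P['cx']],[0,P['fy'],P['cy']],[0,0,1]])
    return cv2.projectPoints(np.array(p,float).reshape(-1,3),np.array(P['rvec'],float),np.array(P['tvec'],float),K,None)[0].reshape(-1,2)
def save(n,im): cv2.imwrite(f'pics/{n}.png',im[:,:,::-1])
E
python3 - <<'E'
from h import *
np.set_printoptions(precision=3,suppress=True)
for c in ['top','side']:
    save(c+'1',eyes.snapshot(c)); o,d=ray(c,[320,240]); print(c,o,d)
    for n,z in [('balance',0),('bar_jar_end',.066),('bar_weights_end',.066),('scale_mid',.158),('pan_weights_top',.11),('pan_part_top',.09),('jar_center',.113),('weight_60_center',.016),('weight_120_center',.018),('weight_180_center',.019)]:
        for m in eyes.mark_of(c,n)[:3]: print(n,np.round(m['point']),round(m['p'],2),atz(c,m['point'],z))
s=r.observe();print(s)
E
```

```text
top [ 0.369 -0.044  1.189] [ 0.142  0.021 -0.99 ]
balance [282. 205.] 0.9 [0.613 0.059 0.   ]
bar_weights_end [295. 249.] 0.68 [0.513 0.027 0.066]
bar_weights_end [221. 183.] 0.63 [0.647 0.174 0.066]
scale_mid [282. 165.] 0.58 [0.656 0.044 0.158]
pan_weights_top [329. 206.] 0.58 [ 0.588 -0.04   0.11 ]
pan_part_top [218. 184.] 0.65 [0.638 0.174 0.09 ]
jar_center [213. 180.] 0.91 [0.642 0.18  0.113]
jar_center [195. 238.] 0.8 [0.53  0.212 0.113]
jar_center [175. 206.] 0.57 [0.593 0.25  0.113]
weight_60_center [430. 239.] 0.65 [ 0.535 -0.242  0.016]
weight_60_center [435. 272.] 0.17 [ 0.469 -0.248  0.016]
weight_120_center [433. 272.] 0.59 [ 0.468 -0.244  0.018]
weight_180_center [428. 186.] 0.57 [ 0.643 -0.241  0.019]
side [ 0.386 -0.638  1.231] [ 0.101  0.449 -0.888]
balance [347. 202.] 0.77 [0.615 0.071 0.   ]
bar_jar_end [308. 171.] 0.7 [0.534 0.139 0.066]
bar_weights_end [308. 210.] 0.88 [0.509 0.034 0.066]
scale_mid [371. 169.] 0.9 [0.658 0.05  0.158]
scale_mid [309. 212.] 0.45 [ 0.501 -0.024  0.158]
pan_weights_top [354. 222.] 0.86 [ 0.597 -0.045  0.11 ]
pan_weights_top [386. 362
[... 162 characters left out ...]
4 0.167 0.113]
jar_center [330. 135.] 0.52 [0.602 0.196 0.113]
weight_60_center [352. 322.] 0.54 [ 0.545 -0.235  0.016]
weight_120_center [319. 334.] 0.73 [ 0.47  -0.244  0.018]
weight_180_center [393. 313.] 0.52 [ 0.637 -0.237  0.019]
{'t': 1.1, 'joint_positions': array([ 1.232,  0.491,  1.559,  0.   ,  1.092, -0.106]), 'dq': array([-0.001,  0.   ,  0.001, -0.001, -0.002, -0.002]), 'tau': array([ -0.004, -61.828, -26.185,  -0.   ,   0.   ,  -0.   ]), 'tcp_pos': array([0.144, 0.608, 0.231]), 'orientation': array([-0.365, -3.12 , -0.   ]), 'wrist_force': array([-0.932,  0.315,  0.112]), 'wrist_torque': array([-0.022, -0.031, -0.011]), 'finger_force': 0.0, 'gripper_width': 0.08537340510971024}
```

Run:
```python
import cv2,numpy as np
a=cv2.imread('pics/top1.png')[130:330,150:480]; b=cv2.imread('pics/side1.png')[100:400,200:480]
a=cv2.resize(a,(400,242)); 
a=cv2.resize(cv2.imread('pics/top1.png')[130:310,150:470],(800,450),interpolation=cv2.INTER_CUBIC); cv2.imwrite('pics/a.png',a)
b=cv2.resize(cv2.imread('pics/side1.png')[105:375,200:500],(660,594),interpolation=cv2.INTER_CUBIC); cv2.imwrite('pics/b.png',b)
```

```text
(no output)
```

View pics/a.png

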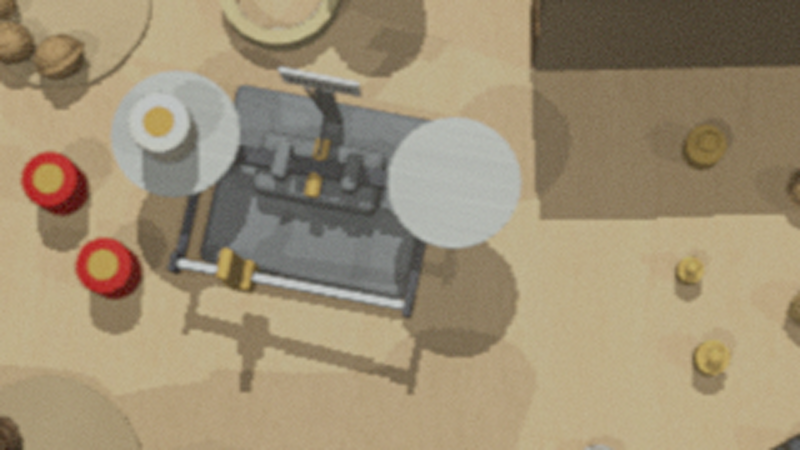

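View pics/b.png

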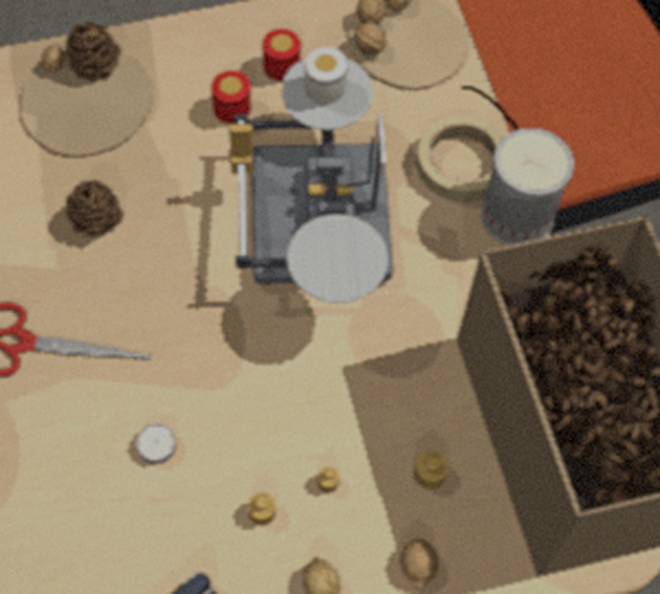

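The top view shows the weights, smallest to largest, at about (690,270), (712,357) and (706,145) in the crop. The rider fin is at (236,262), and the balance is yawed about -0.21 rad. I'll feel the weights' pan first.

Request:
drive_tool(commands=[{"delta_pos": [-588, -529, 30], "rot": [0, 0, 0], "hand": 0}, {"delta_pos": [-588, -529, 30], "rot": [0, 0, 0], "hand": 0}, {"delta_pos": [-588, -529, 30], "rot": [0, 0, 0], "hand": 0}, {"delta_pos": [-588, -529, 30], "rot": [0, 0, 0], "hand": 0}, {"delta_pos": [-588, -529, 30], "rot": [0, 0, 0], "hand": 0}, {"delta_pos": [-588, -529, 30], "rot": [0, 0, 0], "hand": 0}, {"delta_pos": [-588, -529, 30], "rot": [0, 0, 0], "hand": 0}, {"delta_pos": [-588, -529, 30], "rot": [0, 0, 0], "hand": 0}, {"delta_pos": [-588, -529, 30], "rot": [0, 0, 0], "hand": 0}, {"delta_pos": [-588, -529, 30], "rot": [0, 0, 0], "hand": 0}, {"delta_pos": [-588, -529, 30], "rot": [0, 0, 0], "hand": 0}, {"delta_pos": [-588, -529, 30], "rot": [0, 0, 0], "hand": 0}])

```text
t: 2.3
tcp_pos: [0.4863, 0.1132, 0.2087]
orientation: [0.365, 3.12, 0.0]
wrist_force: [0.4, 1.2, 0.2]
gripper_width: -0.0
finger_force: 0.0
```

Run:
```python
from h import *
np.set_printoptions(precision=3,suppress=True)
Pt=eyes.camera_params('top');Ps=eyes.camera_params('side')
f=lambda u,v:(200+u/2.2,105+v/2.2)
for p in [(465,345),(545,575)]: print('box base',atz('side',f(*p),0,Ps))
print('rider top img',atz('top',(150+236/2.5,130+262/2.5),.09,Pt))
y=np.array([.208,.978,0]);x=np.array([.978,-.208,0]);o=np.array([.614,.065,0])
for s in (60,40,20): print(s,proj('top',o-.095*x+s/1000*y+[0,0,.122],Pt),proj('side',o-.095*x+s/1000*y+[0,0,.122],Ps))
```

```text
box base [ 0.719 -0.121  0.   ]
box base [ 0.719 -0.373  0.   ]
rider top img [0.539 0.123 0.09 ]
60 [[230.666 235.101]] [[306.674 155.965]]
40 [[241.182 237.155]] [[306.808 163.096]]
20 [[251.72  239.213]] [[306.944 170.329]]
```

Request:
drive_tool(commands=[{"delta_pos": [-141, -127, 0], "rot": [0, 0, 0], "hand": 0}, {"delta_pos": [-141, -127, 0], "rot": [0, 0, 0], "hand": 0}, {"delta_pos": [-141, -127, 0], "rot": [0, 0, 0], "hand": 0}, {"delta_pos": [-141, -127, 0], "rot": [0, 0, 0], "hand": 0}, {"delta_pos": [-141, -127, 0], "rot": [0, 0, 0], "hand": 0}, {"delta_pos": [-141, -127, 40], "rot": [0, 0, 0], "hand": 0}, {"delta_pos": [-141, -127, 85], "rot": [0, 0, 0], "hand": 0}, {"delta_pos": [-141, -127, 85], "rot": [0, 0, 0], "hand": 0}, {"delta_pos": [-141, -127, 85], "rot": [0, 0, 0], "hand": 0}, {"delta_pos": [-141, -127, 85], "rot": [0, 0, 0], "hand": 0}, {"delta_pos": [-141, -127, 85], "rot": [0, 0, 0], "hand": 0}, {"delta_pos": [-141, -127, 85], "rot": [0, 0, 0], "hand": 0}])

```text
t: 3.5
tcp_pos: [0.5938, -0.0409, 0.1251]
orientation: [0.364, 3.118, -0.0]
wrist_force: [0.1, -0.6, -0.2]
gripper_width: -0.0
finger_force: 0.0
```

Run:
```python
from h import *
F=[]
for i in range(16):
    eyes.camera_params('top'); F.append(r.observe()['wrist_force'])
print(np.mean(F,0),np.std(F,0),r.observe()['t'])
```

```text
[ 0.09193845 -0.5623978  -0.20418536] [0.00000000e+00 1.11022302e-16 0.00000000e+00] 3.5
```

```bash
cat > f.py <<'E'
from h import *
F=[]
for i in range(14):
    im=eyes.snapshot('side'); F.append(r.observe()['wrist_force'])
s=r.observe();print(np.mean(F,0),np.std(F,0),s['t'],s['tcp_pos'])
E
python3 f.py
```

```text
[-0.06568283 -0.02746124  0.22373419] [0.51535867 0.40799101 0.55141074] 4.2 [ 0.59323135 -0.04094856  0.1234898 ]
```

Request:
drive_tool(commands=[{"delta_pos": [0, 0, 12], "rot": [0, 0, 0], "hand": 0}, {"delta_pos": [0, 0, 15], "rot": [0, 0, 0], "hand": 0}, {"delta_pos": [0, 0, 17], "rot": [0, 0, 0], "hand": 0}, {"delta_pos": [0, 0, 19], "rot": [0, 0, 0], "hand": 0}, {"delta_pos": [0, 0, 21], "rot": [0, 0, 0], "hand": 0}, {"delta_pos": [0, 0, 23], "rot": [0, 0, 0], "hand": 0}, {"delta_pos": [0, 0, 25], "rot": [0, 0, 0], "hand": 0}, {"delta_pos": [0, 0, 25], "rot": [0, 0, 0], "hand": 0}, {"delta_pos": [0, 0, 25], "rot": [0, 0, 0], "hand": 0}, {"delta_pos": [0, 0, 25], "rot": [0, 0, 0], "hand": 0}])

```text
t: 5.2
tcp_pos: [0.5933, -0.041, 0.0986]
orientation: [0.365, 3.12, 0.0]
wrist_force: [-0.7, 1.2, 1.0]
gripper_width: -0.0001
finger_force: 0.7
```

```bash
python3 f.py
```

```text
[-0.93131833  0.32100114  1.18213749] [0.61493022 0.57689474 0.49218153] 5.9 [ 0.59329519 -0.04093097  0.09853038]
```

```bash
sed -i 's/range(14)/range(30)/' f.py; python3 f.py; python3 -c "
from h import *
save('s2',cv2.resize(eyes.snapshot('side')[105:255,270:430],(800,750))[:600])"
```

```text
[-0.98673085  0.3537974   1.53511042] [0.3661709  0.43443993 0.48977873] 7.4 [ 0.59330116 -0.04094719  0.09855082]
```

View pics/s2.png

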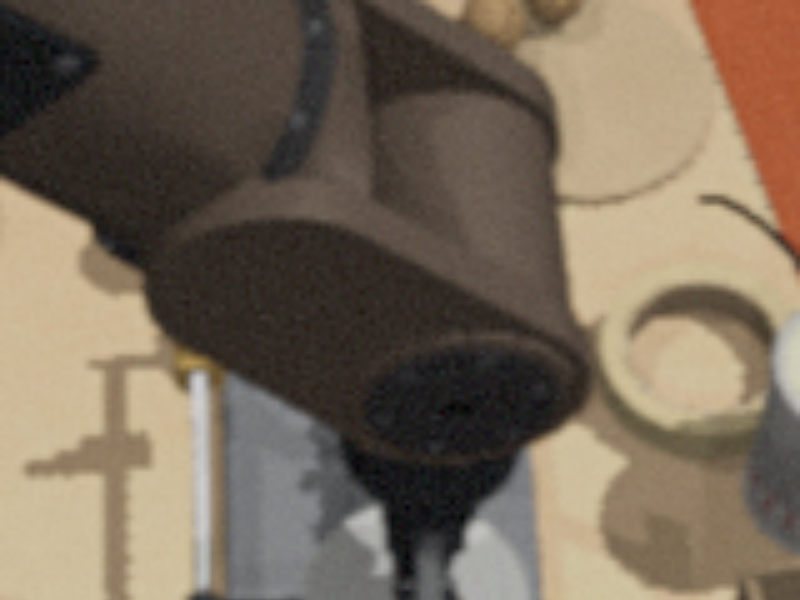

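Request:
drive_tool(commands=[{"delta_pos": [0, 0, -20], "rot": [0, 0, 0], "hand": 0}, {"delta_pos": [0, 0, -50], "rot": [0, 0, 0], "hand": 0}, {"delta_pos": [74, -226, -50], "rot": [0, 0, 0], "hand": 60}, {"delta_pos": [74, -226, -50], "rot": [0, 0, 0], "hand": 60}, {"delta_pos": [74, -226, -50], "rot": [0, 0, 0], "hand": 60}, {"delta_pos": [74, -226, -50], "rot": [0, 0, 0], "hand": 60}, {"delta_pos": [74, -226, -50], "rot": [0, 0, 0], "hand": 60}, {"delta_pos": [74, -226, -50], "rot": [0, 0, 0], "hand": 60}, {"delta_pos": [74, -226, -50], "rot": [0, 0, 0], "hand": 60}, {"delta_pos": [74, -226, -50], "rot": [0, 0, 0], "hand": 60}])

```text
t: 8.45
tcp_pos: [0.4695, -0.2432, 0.1485]
orientation: [0.364, 3.12, 0.0]
wrist_force: [-0.2, 1.2, 0.6]
gripper_width: 0.06
finger_force: 0.0
```

Run:
```python
from h import *
np.set_printoptions(precision=4,suppress=True)
P=eyes.camera_params('wrist'); im=eyes.snapshot('wrist'); save('w1',im)
print(r.observe()['tcp_pos'],r.observe()['wrist_force'])
for n in ('weight_120_center','weight_60_center'):
  for m in eyes.mark_of('wrist',n)[:3]: print(n,m['point'],m['p'],atz('wrist',m['point'],.018,P))
  for m in eyes.cut_out('wrist',n)[:2]: print(m['bbox'],m['p'],atz('wrist',m['bbox'][:2],.018,P))
print(r.observe()['t'])
```

```text
[ 0.4697 -0.2429  0.1485] [ 0.1895 -0.4249  0.996 ]
weight_120_center [315.9, 229.9] 0.89 [ 0.4634 -0.2469  0.018 ]
[317.0, 230.1, 41.6, 46.7] 0.73 [ 0.4637 -0.2462  0.018 ]
weight_60_center [358.7, 317.4] 0.73 [ 0.5352 -0.2316  0.018 ]
[359.8, 315.0, 30.0, 35.6] 0.64 [ 0.5335 -0.2304  0.018 ]
[427.6, 70.1, 64.6, 68.7] 0.44 [ 0.3794 -0.1542  0.018 ]
8.7
```

View pics/w1.png

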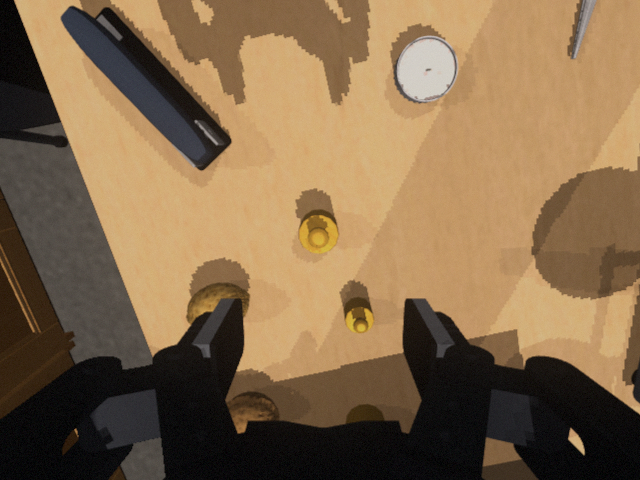

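Request:
drive_tool(commands=[{"delta_pos": [3, -4, 45], "rot": [0, 0, 0], "hand": 60}, {"delta_pos": [3, -4, 90], "rot": [0, 0, 0], "hand": 60}, {"delta_pos": [3, -4, 125], "rot": [0, 0, 0], "hand": 60}, {"delta_pos": [3, -4, 144], "rot": [0, 0, 0], "hand": 60}, {"delta_pos": [3, -4, 144], "rot": [0, 0, 0], "hand": 60}, {"delta_pos": [3, -4, 144], "rot": [0, 0, 0], "hand": 20}, {"delta_pos": [3, -4, 144], "rot": [0, 0, 0], "hand": 20}, {"delta_pos": [3, -4, 144], "rot": [0, 0, 0], "hand": 20}, {"delta_pos": [3, -4, 144], "rot": [0, 0, 0], "hand": 20}, {"delta_pos": [3, -4, 144], "rot": [0, 0, 0], "hand": 20}], force=30)

```text
t: 9.7
tcp_pos: [0.4659, -0.2472, 0.0059]
orientation: [0.365, 3.118, -0.002]
wrist_force: [0.3, 1.6, 7.9]
gripper_width: 0.026
finger_force: 29.4
```

Request:
drive_tool(commands=[{"delta_pos": [0, 0, -10], "rot": [0, 0, 0], "hand": 20}, {"delta_pos": [0, 0, -50], "rot": [0, 0, 0], "hand": 20}, {"delta_pos": [0, 0, -100], "rot": [0, 0, 0], "hand": 20}, {"delta_pos": [0, 0, -140], "rot": [0, 0, 0], "hand": 20}, {"delta_pos": [0, 0, -140], "rot": [0, 0, 0], "hand": 20}, {"delta_pos": [0, 0, -140], "rot": [0, 0, 0], "hand": 20}])

```text
t: 10.3
tcp_pos: [0.4653, -0.247, 0.1459]
orientation: [0.365, 3.118, -0.002]
wrist_force: [0.6, 0.3, -1.8]
gripper_width: 0.0258
finger_force: 29.9
```

Run:
```python
from h import *
im=eyes.snapshot('wrist'); save('w2',im[200:,120:520]); 
s=r.observe();print(s['tcp_pos'],s['orientation'],s['wrist_force'],s['gripper_width'],s['t'])
```

```text
[ 0.46493634 -0.24673622  0.14467356] [ 3.64735422e-01  3.12015861e+00 -4.89253128e-05] [ 0.12493403 -0.27896846 -2.02968568] 0.025485246690180298 10.35
```

View pics/w2.png

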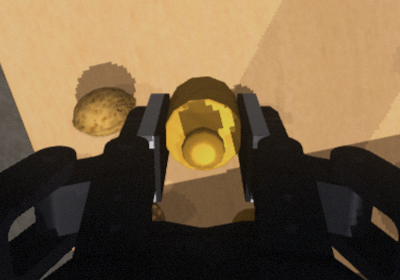

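The 120 g weight is held, its knob at crop (203,150) and the pads on either side. The 25.5 mm opening is narrower than the cylinder, so I'll check whether it's off centre.

Run:
```python
from h import *
np.set_printoptions(precision=4,suppress=True)
P=eyes.camera_params('wrist'); s=r.observe(); p=s['tcp_pos']; M=R.from_rotvec(s['orientation']).as_matrix()
for u,v,z in [(323,349,.172),(320,330,.163),(323,285,.139)]:
    q=atz('wrist',(u,v),z,P); print(u,v,q,M.T@(q-p))
for dz in (0,-19,-25): print(dz,proj('wrist',[p+M@np.array([a/1000,0,dz/1000]) for a in(-11,0,11)],P))
o,d=ray('wrist',(320,240),P);print(M.T@(o-p),M.T@d)
for n in ('weight_120_center',):
  for m in eyes.mark_of('wrist',n)[:2]: print(m['point'],m['p'])
s=r.observe();print(s['gripper_width'],s['finger_force'],s['t'])
```

```text
323 349 [ 0.4639 -0.2466  0.172 ] [ 0.0011 -0.0001 -0.0273]
320 330 [ 0.4616 -0.2471  0.163 ] [ 0.0032 -0.0011 -0.0183]
323 285 [ 0.4547 -0.2444  0.139 ] [ 0.0105 -0.0001  0.0057]
0 [[323.3072 341.6557]
 [323.3131 315.8414]
 [323.3192 289.0556]]
-19 [[323.3424 368.252 ]
 [323.3498 339.5073]
 [323.3576 309.5315]]
-25 [[323.3556 378.1772]
 [323.3636 348.3687]
 [323.372  317.2253]]
[ 0.0653 -0.0001 -0.1421] [-0.24   -0.0076  0.971 ]
[321.7, 326.0] 0.87
0.02561630610174339 29.92126554250717 10.4
```

Request:
drive_tool(commands=[{"delta_pos": [0, 0, -15], "rot": [0, 0, 0], "hand": 20}, {"delta_pos": [-77, 228, -15], "rot": [0, 0, 0], "hand": 20}, {"delta_pos": [-77, 228, -15], "rot": [0, 0, 0], "hand": 20}, {"delta_pos": [-77, 228, -15], "rot": [0, 0, 0], "hand": 20}, {"delta_pos": [-77, 228, -15], "rot": [0, 0, 0], "hand": 20}, {"delta_pos": [-77, 228, -15], "rot": [0, 0, 0], "hand": 20}, {"delta_pos": [-77, 228, -15], "rot": [0, 0, 0], "hand": 20}, {"delta_pos": [-77, 228, 10], "rot": [0, 0, 0], "hand": 20}, {"delta_pos": [-77, 228, 20], "rot": [0, 0, 0], "hand": 20}, {"delta_pos": [-77, 228, 24], "rot": [0, 0, 0], "hand": 20}, {"delta_pos": [-77, 228, 25], "rot": [0, 0, 0], "hand": 20}, {"delta_pos": [-77, 228, 26], "rot": [0, 0, 0], "hand": 20}])

```text
t: 11.6
tcp_pos: [0.5929, -0.0434, 0.1189]
orientation: [0.366, 3.12, 0.0]
wrist_force: [-0.9, -0.8, -1.2]
gripper_width: 0.025
finger_force: 30.0
```

Request:
drive_tool(commands=[{"delta_pos": [0, 0, 1], "rot": [0, 0, 0], "hand": 20}, {"delta_pos": [0, 0, 2], "rot": [0, 0, 0], "hand": 20}, {"delta_pos": [0, 0, 3], "rot": [0, 0, 0], "hand": 20}, {"delta_pos": [0, 0, 3], "rot": [0, 0, 0], "hand": 20}])

```text
t: 12.0
tcp_pos: [0.5929, -0.043, 0.1157]
orientation: [0.365, 3.12, -0.0]
wrist_force: [0.8, -0.4, 0.6]
gripper_width: 0.0254
finger_force: 30.0
```

```bash
sed -i 's/range(30)/range(10)/' f.py; python3 f.py; python3 -c "
from h import *
save('w3',eyes.snapshot('wrist'))"
```

```text
[ 0.16120613 -0.45062484  0.01638599] [0.2680231  0.45955254 0.42729545] 12.5 [ 0.59287201 -0.04289985  0.11558327]
```

View pics/w3.png

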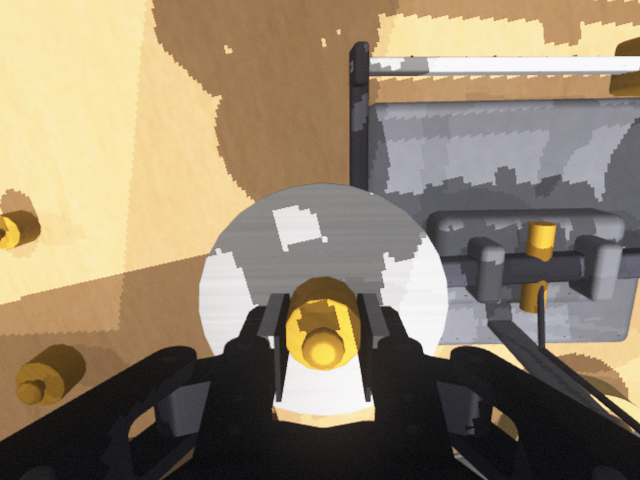

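The weight stands over the middle of the pan (pan centre ≈(323,300), weight ≈(323,330)) and its load is already on the pan. I'll release it.

Request:
drive_tool(commands=[{"delta_pos": [0, 0, 0], "rot": [0, 0, 0], "hand": 34}, {"delta_pos": [0, 0, 0], "rot": [0, 0, 0], "hand": 45}, {"delta_pos": [0, 0, 0], "rot": [0, 0, 0], "hand": 45}, {"delta_pos": [0, 0, -10], "rot": [0, 0, 0], "hand": 45}, {"delta_pos": [0, 0, -40], "rot": [0, 0, 0], "hand": 45}, {"delta_pos": [0, 0, -85], "rot": [0, 0, 0], "hand": 45}, {"delta_pos": [60, 0, -95], "rot": [0, 0, 0], "hand": 0}, {"delta_pos": [100, 0, -95], "rot": [0, 0, 0], "hand": 0}, {"delta_pos": [100, 0, -95], "rot": [0, 0, 0], "hand": 0}, {"delta_pos": [100, 0, -95], "rot": [0, 0, 0], "hand": 0}])

```text
t: 13.55
tcp_pos: [0.4954, -0.0197, 0.2119]
orientation: [0.364, 3.118, -0.0]
wrist_force: [1.5, -0.4, -0.4]
gripper_width: 0.0001
finger_force: 0.0
```

Request:
drive_tool(commands=[{"delta_pos": [0, 0, 0], "rot": [0, 0, 0], "hand": 0}, {"delta_pos": [0, 0, 0], "rot": [0, 0, 0], "hand": 0}, {"delta_pos": [0, 0, 0], "rot": [0, 0, 0], "hand": 0}, {"delta_pos": [0, 0, 0], "rot": [0, 0, 0], "hand": 0}, {"delta_pos": [0, 0, 0], "rot": [0, 0, 0], "hand": 0}, {"delta_pos": [0, 0, 0], "rot": [0, 0, 0], "hand": 0}, {"delta_pos": [0, 0, 0], "rot": [0, 0, 0], "hand": 0}, {"delta_pos": [0, 0, 0], "rot": [0, 0, 0], "hand": 0}, {"delta_pos": [0, 0, 0], "rot": [0, 0, 0], "hand": 0}, {"delta_pos": [0, 0, 0], "rot": [0, 0, 0], "hand": 0}])

```text
t: 14.55
tcp_pos: [0.4955, -0.0198, 0.2106]
orientation: [0.365, 3.12, 0.0]
wrist_force: [0.2, 0.2, -0.2]
gripper_width: -0.0001
finger_force: 0.0
```

Run:
```python
from h import *
a=eyes.snapshot('wrist'); P=eyes.camera_params('wrist')
s=r.observe();print(s['tcp_pos'],s['t'],s['wrist_force'])
y=np.array([.208,.978,0]);x=np.array([.978,-.208,0]);o=np.array([.614,.065,0])
print(proj('wrist',[o+.046*x+[0,0,.158],o+.046*x+[0,0,.12],o-.095*x+.05*y+[0,0,.122],o-.11*y+[0,0,.12]],P))
save('w4',a)
```

```text
[ 0.49552565 -0.01983462  0.21058899] 14.6 [-0.12794641  0.40259338 -0.05758936]
[[506.69949908 495.14662901]
 [482.47638449 448.40056003]
 [586.20182073 252.70767081]
 [323.03596276 394.04325359]]
```

View pics/w4.png

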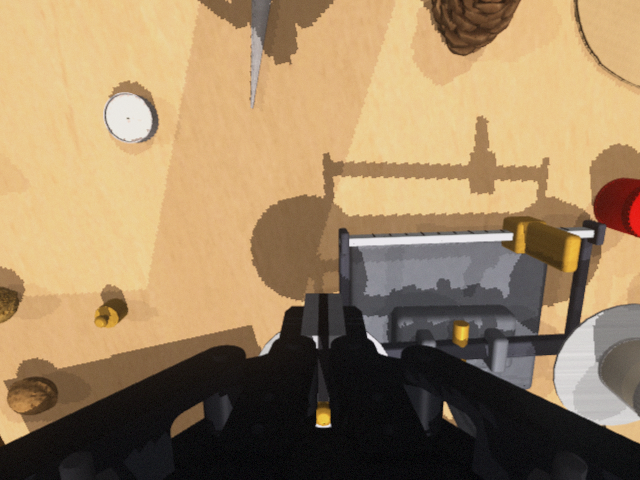

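Wrist view: the rider is at (515–578, 217–272) near the jar end of the bar, and the pointer is hidden below the frame. I'll work out a viewing pose and the rider's position.

```bash
cat >> h.py <<'E'
yb=np.array([.208,.978,0]);xb=np.array([.978,-.208,0]);ob=np.array([.614,.065,0])
def B(x,y,z): return ob+xb*x+yb*y+np.array([0,0,z])
E
python3 - <<'E'
from h import *
np.set_printoptions(precision=3,suppress=True)
im=cv2.imread('pics/w4.png'); hsv=cv2.cvtColor(im,cv2.COLOR_BGR2HSV)
m=cv2.inRange(hsv,(15,150,60),(30,255,255)); m[:200]=0;m[300:]=0;m[:,:480]=0;m[:,590:]=0
n,l,st,c=cv2.connectedComponentsWithStats(m);print(st[1:][st[1:,4]>100])
P=eyes.camera_params('wrist')
for y in (.035,.04,.045,.05,.055): print(y,proj('wrist',[B(-.095+a,y+b,.119) for a in(-.012,.012) for b in (-.005,.005)],P).round().tolist())
print(proj('wrist',[B(-.095,-.094,.076),B(-.095,.094,.076)],P))
# view pose
s=r.observe();p=s['tcp_pos'];M=R.from_rotvec(s['orientation']).as_matrix()
Rc=R.from_rotvec(P['rvec']).as_matrix();tc=np.array(P['tvec'])
K=P
def view(tcp,ang):
    M2=M@R.from_rotvec([0,ang,0]).as_matrix()
    def f(q):
        w=M@(M2.T@(q-tcp))+p; return proj('wrist',w,P)[0]
    return [f(B(.046,0,.158)).round(),f(B(.046,0,.12)).round(),f(B(.03,0,.14)).round()]
for ang in (0,-.3,.3):
  for bx in (0,-.04,-.08):
    for z in (.2,.24): print(ang,bx,z,np.array(view(B(bx,0,z),ang)).tolist())
E
```

```text
[[ 502  217   80   56 2717]]
0.035 [[552.0, 233.0], [569.0, 232.0], [548.0, 271.0], [564.0, 271.0]]
0.04 [[561.0, 233.0], [578.0, 232.0], [556.0, 271.0], [572.0, 270.0]]
0.045 [[569.0, 232.0], [586.0, 232.0], [564.0, 271.0], [580.0, 270.0]]
0.05 [[578.0, 232.0], [594.0, 232.0], [572.0, 270.0], [588.0, 270.0]]
0.055 [[586.0, 232.0], [603.0, 232.0], [580.0, 270.0], [597.0, 270.0]]
[[342.388 239.735]
 [607.203 233.782]]
0 0 0.2 [[325.0, 363.0], [325.0, 330.0], [324.0, 320.0]]
0 0 0.24 [[325.0, 328.0], [325.0, 304.0], [324.0, 293.0]]
0 -0.04 0.2 [[327.0, 429.0], [326.0, 387.0], [326.0, 384.0]]
0 -0.04 0.24 [[326.0, 386.0], [326.0, 355.0], [326.0, 349.0]]
0 -0.08 0.2 [[328.0, 489.0], [328.0, 440.0], [327.0, 442.0]]
0 -0.08 0.24 [[328.0, 438.0], [327.0, 402.0], [327.0, 400.0]]
-0.3 0 0.2 [[325.0, 328.0], [325.0, 284.0], [324.0, 283.0]]
-0.3 0 0.24 [[325.0, 282.0], [325.0, 250.0], [324.0, 245.0]]
-0.3 -0.04 0.2 [[327.0, 378.0], [326.0, 332.0], [326.0, 336.0]]
-0.3 -0.04 0.24 [[326.0, 330.0], [326.0, 294.0], [326.0, 294.0]]
-0.3 -0.08 0.2 [[328.0, 420.0], [327.0, 373.0], [327.0, 380.0]]
-0.3 -0.08 0.24 [[327.0, 370.0], [327.0, 333.0], [327.0, 337.0]]
0.3 0 0.2 [[325.0, 400.0], [325.0, 377.0], [325.0, 358.0]]
0.3 0 0.24 [[325.0, 376.0], [325.0, 361.0], [324.0, 343.0]]
0.3 -0.04 0.2 [[327.0, 484.0], [327.0, 447.0], [326.0, 434.0]]
0.3 -0.04 0.24 [[327.0, 446.0], [326.0, 420.0], [326.0, 407.0]]
0.3 -0.08 0.2 [[329.0, 569.0], [328.0, 518.0], [328.0, 511.0]]
0.3 -0.08 0.24 [[328.0, 516.0], [327.0, 480.0], [327.0, 472.0]]
```

Request:
drive_tool(commands=[{"delta_pos": [-76, 110, -49], "rot": [0, -0.15, 0], "hand": 0}, {"delta_pos": [-76, 110, -49], "rot": [0, -0.3, 0], "hand": 0}, {"delta_pos": [-76, 110, -49], "rot": [0, -0.45, 0], "hand": 0}, {"delta_pos": [-76, 110, -49], "rot": [0, -0.45, 0], "hand": 0}, {"delta_pos": [-76, 110, -49], "rot": [0, -0.45, 0], "hand": 0}, {"delta_pos": [-76, 110, -49], "rot": [0, -0.45, 0], "hand": 0}, {"delta_pos": [-76, 110, -49], "rot": [0, -0.45, 0], "hand": 0}, {"delta_pos": [-76, 110, -49], "rot": [0, -0.45, 0], "hand": 0}])

```text
t: 15.4
tcp_pos: [0.5948, 0.0688, 0.2594]
orientation: [0.315, 2.676, -0.072]
wrist_force: [0.4, -0.5, -0.2]
gripper_width: -0.0002
finger_force: 0.0
```

Run:
```python
from h import *
np.set_printoptions(precision=3,suppress=True)
P=eyes.camera_params('wrist');a=eyes.snapshot('wrist')
s=r.observe();print(s['tcp_pos'],s['t'])
print(proj('wrist',[B(.046,0,.158),B(.046,-.03,.158),B(.046,.03,.158),B(.046,0,.12)],P))
for m in eyes.mark_of('wrist','scale_mid')[:2]: print(m)
for m in eyes.cut_out('wrist','beam')[:2]: print(m['bbox'],m['p'])
save('w5',cv2.resize(a[170:370,180:480],(780,520)));np.save('w5.npy',a)
```

```text
[0.595 0.069 0.259] 15.45
[[325.98  262.397]
 [282.271 263.171]
 [369.846 261.62 ]
 [325.711 228.247]]
{'point': [329.7, 249.5], 'p': 0.79}
{'point': [161.0, 181.5], 'p': 0.28}
[317.6, 122.4, 312.9, 243.9] 0.71
```

View pics/w5.png

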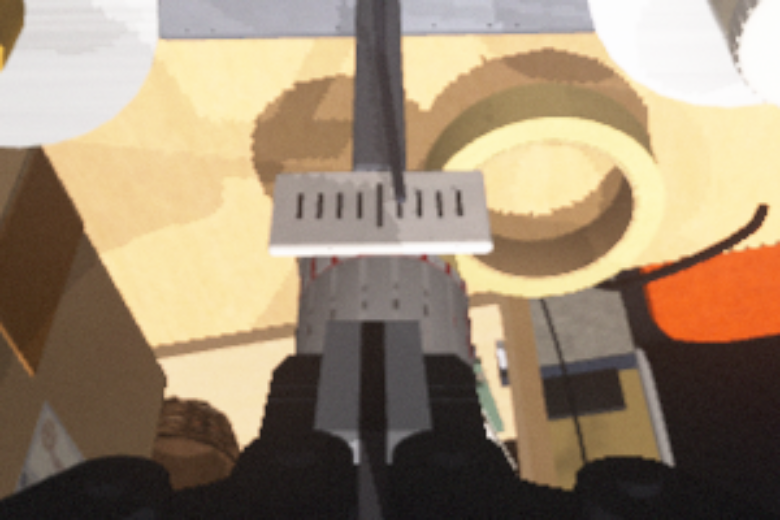

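Pointer tip is at crop (402,203) and the middle line at (380,205). It leans to the jar's side by about 6 mm, so the beam is probably on the stop. The rider must go toward the weights.

```bash
cat >> h.py <<'E'
def deltas(*ws):
    s=r.observe();M=R.from_rotvec(s['orientation']).as_matrix()
    for w in ws: print('delta mm',(M.T@(np.array(w)-s['tcp_pos'])*1000).round(1), 't',s['t'])
    print('unit -y_b:',(M.T@-yb).round(3),'down:',(M.T@[0,0,-1]).round(3))
E
python3 -c "
from h import *
deltas(B(-.095,.078,.19),B(-.095,.078,.102))"
```

```text
delta mm [99.7 76.1 29. ] t 15.55
delta mm [138.   76.1 108.2] t 15.55
unit -y_b: [-0.022 -1.     0.01 ] down: [0.435 0.    0.901]
```

Request:
drive_tool(commands=[{"delta_pos": [100, 76, 29], "rot": [0, 0, 0], "hand": 0}, {"delta_pos": [100, 76, 29], "rot": [0, 0, 0], "hand": 0}, {"delta_pos": [100, 76, 29], "rot": [0, 0, 0], "hand": 0}, {"delta_pos": [100, 76, 29], "rot": [0, 0, 0], "hand": 0}, {"delta_pos": [138, 76, 108], "rot": [0, 0, 0], "hand": 0}, {"delta_pos": [138, 76, 108], "rot": [0, 0, 0], "hand": 0}, {"delta_pos": [138, 76, 108], "rot": [0, 0, 0], "hand": 0}, {"delta_pos": [138, 76, 108], "rot": [0, 0, 0], "hand": 0}, {"delta_pos": [138, 76, 108], "rot": [0, 0, 0], "hand": 0}])

```text
t: 16.45
tcp_pos: [0.538, 0.161, 0.103]
orientation: [0.314, 2.674, -0.072]
wrist_force: [-0.1, 0.1, 0.4]
gripper_width: -0.0001
finger_force: 0.0
```

Request:
drive_tool(commands=[{"delta_pos": [0, -3, 0], "rot": [0, 0, 0], "hand": 0}, {"delta_pos": [0, -6, 0], "rot": [0, 0, 0], "hand": 0}, {"delta_pos": [0, -9, 0], "rot": [0, 0, 0], "hand": 0}, {"delta_pos": [0, -12, 0], "rot": [0, 0, 0], "hand": 0}])

```text
t: 16.85
tcp_pos: [0.5344, 0.1494, 0.1027]
orientation: [0.313, 2.675, -0.071]
wrist_force: [-0.1, 0.4, 0.0]
gripper_width: 0.0001
finger_force: 0.0
```

Request:
drive_tool(commands=[{"delta_pos": [0, -3, 0], "rot": [0, 0, 0], "hand": 0}, {"delta_pos": [0, -6, 0], "rot": [0, 0, 0], "hand": 0}, {"delta_pos": [0, -9, 0], "rot": [0, 0, 0], "hand": 0}])

```text
t: 17.15
tcp_pos: [0.5324, 0.141, 0.1024]
orientation: [0.313, 2.675, -0.071]
wrist_force: [0.9, 3.0, 1.0]
gripper_width: 0.0003
finger_force: 1.0
```

Contact felt at balance y ≈ 58 mm (rider ≈ 40 mm). I'll push it about 31 mm.

Request:
drive_tool(commands=[{"delta_pos": [0, -3, 0], "rot": [0, 0, 0], "hand": 0}, {"delta_pos": [0, -6, 0], "rot": [0, 0, 0], "hand": 0}, {"delta_pos": [0, -9, 0], "rot": [0, 0, 0], "hand": 0}, {"delta_pos": [0, -12, 0], "rot": [0, 0, 0], "hand": 0}, {"delta_pos": [0, -15, 0], "rot": [0, 0, 0], "hand": 0}, {"delta_pos": [0, -18, 0], "rot": [0, 0, 0], "hand": 0}, {"delta_pos": [0, -21, 0], "rot": [0, 0, 0], "hand": 0}, {"delta_pos": [0, -24, 0], "rot": [0, 0, 0], "hand": 0}, {"delta_pos": [0, -27, 0], "rot": [0, 0, 0], "hand": 0}, {"delta_pos": [0, -30, 0], "rot": [0, 0, 0], "hand": 0}, {"delta_pos": [0, -31, 0], "rot": [0, 0, 0], "hand": 0}, {"delta_pos": [0, -31, 0], "rot": [0, 0, 0], "hand": 0}])

```text
t: 18.35
tcp_pos: [0.5252, 0.1105, 0.1027]
orientation: [0.314, 2.677, -0.073]
wrist_force: [-0.2, 0.7, -0.6]
gripper_width: -0.0004
finger_force: 0.4
```

```bash
python3 -c "
from h import *
p=r.observe()['tcp_pos'];print(p,(p-ob)@yb,(p-ob)@xb)
deltas(p+yb*.01,p+yb*.012+[0,0,.06],[.595,.069,.259])"
```

```text
[0.52517011 0.11050785 0.10267353] 0.02603006201340336 -0.09634126392989197
delta mm [ 0.2 10.  -0.1] t 18.35
delta mm [-25.8  12.  -54.2] t 18.35
delta mm [-137.6  -24.3 -107.2] t 18.35
unit -y_b: [-0.021 -1.     0.011] down: [0.433 0.001 0.901]
```

Request:
drive_tool(commands=[{"delta_pos": [0, 10, 0], "rot": [0, 0, 0], "hand": 0}, {"delta_pos": [-26, 12, -54], "rot": [0, 0, 0], "hand": 0}, {"delta_pos": [-138, -24, -107], "rot": [0, 0, 0], "hand": 0}, {"delta_pos": [-138, -24, -107], "rot": [0, 0, 0], "hand": 0}, {"delta_pos": [-138, -24, -107], "rot": [0, 0, 0], "hand": 0}, {"delta_pos": [-138, -24, -107], "rot": [0, 0, 0], "hand": 0}, {"delta_pos": [-138, -24, -107], "rot": [0, 0, 0], "hand": 0}, {"delta_pos": [-138, -24, -107], "rot": [0, 0, 0], "hand": 0}, {"delta_pos": [-138, -24, -107], "rot": [0, 0, 0], "hand": 0}, {"delta_pos": [-138, -24, -107], "rot": [0, 0, 0], "hand": 0}, {"delta_pos": [-138, -24, -107], "rot": [0, 0, 0], "hand": 0}, {"delta_pos": [-138, -24, -107], "rot": [0, 0, 0], "hand": 0}])

```text
t: 19.55
tcp_pos: [0.5955, 0.0699, 0.2586]
orientation: [0.312, 2.678, -0.072]
wrist_force: [0.3, 1.2, 0.1]
gripper_width: -0.0
finger_force: 0.0
```

Request:
drive_tool(commands=[{"delta_pos": [0, 0, 0], "rot": [0, 0, 0], "hand": 0}, {"delta_pos": [0, 0, 0], "rot": [0, 0, 0], "hand": 0}, {"delta_pos": [0, 0, 0], "rot": [0, 0, 0], "hand": 0}, {"delta_pos": [0, 0, 0], "rot": [0, 0, 0], "hand": 0}, {"delta_pos": [0, 0, 0], "rot": [0, 0, 0], "hand": 0}, {"delta_pos": [0, 0, 0], "rot": [0, 0, 0], "hand": 0}, {"delta_pos": [0, 0, 0], "rot": [0, 0, 0], "hand": 0}, {"delta_pos": [0, 0, 0], "rot": [0, 0, 0], "hand": 0}])

```text
t: 20.35
tcp_pos: [0.5957, 0.0696, 0.2592]
orientation: [0.313, 2.677, -0.071]
wrist_force: [0.2, -0.8, 1.2]
gripper_width: -0.0001
finger_force: 0.0
```

```bash
cat > look.py <<'E'
from h import *
import sys
n=sys.argv[1]
ims=[eyes.snapshot('wrist') for _ in range(3)]
a=np.mean(ims,0); np.save(n+'.npy',a)
for nm in ('w5',n):
    g=np.load(nm+'.npy').astype(float).mean(2)
    print(nm)
    for r0,r1 in ((236,239),(239,242),(244,247),(247,249),(250,253),(253,256)):
        print(r0,*[int(v) for v in g[r0:r1,304:352].mean(0)])
print(r.observe()['t'],r.observe()['tcp_pos'])
E
python3 look.py w6
```

```text
w5
236 155 167 171 169 171 173 175 176 175 176 173 171 173 173 175 174 175 174 176 178 177 167 156 152 152 155 123 75 65 64 79 143 169 171 171 171 173 171 172 170 171 172 174 176 174 175 179 179
239 151 154 155 156 155 160 169 168 164 160 157 162 173 175 169 162 157 162 172 179 165 133 126 147 151 155 133 89 63 64 65 123 169 178 178 176 179 179 179 180 181 179 179 180 182 182 181 181
244 126 154 154 151 152 121 72 97 140 152 153 151 150 111 67 122 152 148 152 151 135 81 69 129 153 152 160 131 84 78 83 87 147 175 174 166 108 74 148 174 176 176 176 140 73 112 163 175
247 123 150 152 150 151 118 65 93 138 148 148 149 150 103 53 121 151 151 154 152 134 80 67 134 161 169 171 169 130 92 120 142 167 176 175 176 116 57 142 173 176 176 177 153 90 85 150 172
250 133 152 152 155 152 108 51 115 148 152 150 153 152 102 52 121 151 154 151 153 135 81 70 128 157 166 174 177 137 71 106 163 178 178 172 165 112 52 140 179 179 181 179 176 117 66 144 175
253 149 156 153 153 151 137 119 139 151 154 151 153 152 132 118 143 152 152 151 151 134 80 71 129 154 154 154 167 165 151 154 173 177 179 180 178 168 15
[... 521 characters left out ...]
176 178 156 94 78 150 177 176 176 175 131 62 130 172 176 176 176 175 118 58 142 174 173 173
247 152 150 151 132 80 68 127 151 150 149 149 116 62 93 138 152 137 115 111 81 56 122 153 151 160 172 154 95 79 150 176 174 177 176 136 69 107 162 175 177 178 177 125 54 138 173 171 172
250 152 153 153 132 80 76 131 151 151 152 152 120 63 96 140 152 152 153 154 109 58 120 152 151 152 152 158 109 80 151 178 177 177 168 136 79 101 161 179 179 179 179 137 74 126 167 176 177
253 155 154 153 150 140 142 150 153 153 153 153 150 146 148 152 153 154 152 152 108 51 120 154 154 154 155 159 163 167 176 179 180 179 180 177 175 175 180 181 179 180 180 176 173 173 177 178 179
20.5 [0.59569884 0.0696065  0.25916453]
```

The line is at col 324 and the pointer at 322.3 (it was +7.9 px, now −1.6 px), so the rider is about 6 mm too far. I'll nudge it back from the other side.

```bash
python3 -c "
from h import *
deltas(B(-.096,-.022,.18),B(-.096,-.022,.103))"
```

```text
delta mm [103.3 -24.5  38.1] t 20.5
delta mm [136.8 -24.5 107.5] t 20.5
unit -y_b: [-0.021 -1.     0.01 ] down: [ 0.434 -0.     0.901]
```

Request:
drive_tool(commands=[{"delta_pos": [103, -24, 38], "rot": [0, 0, 0], "hand": 0}, {"delta_pos": [103, -24, 38], "rot": [0, 0, 0], "hand": 0}, {"delta_pos": [103, -24, 38], "rot": [0, 0, 0], "hand": 0}, {"delta_pos": [137, -24, 107], "rot": [0, 0, 0], "hand": 0}, {"delta_pos": [137, -24, 107], "rot": [0, 0, 0], "hand": 0}, {"delta_pos": [137, -24, 107], "rot": [0, 0, 0], "hand": 0}, {"delta_pos": [137, -24, 107], "rot": [0, 0, 0], "hand": 0}, {"delta_pos": [137, -20, 107], "rot": [0, 0, 0], "hand": 0}, {"delta_pos": [137, -16, 107], "rot": [0, 0, 0], "hand": 0}, {"delta_pos": [137, -12, 107], "rot": [0, 0, 0], "hand": 0}, {"delta_pos": [137, -10, 107], "rot": [0, 0, 0], "hand": 0}])

```text
t: 21.6
tcp_pos: [0.5202, 0.0783, 0.1067]
orientation: [0.312, 2.68, -0.071]
wrist_force: [0.5, 0.2, 0.9]
gripper_width: -0.0004
finger_force: 0.1
```

Request:
drive_tool(commands=[{"delta_pos": [0, 2, 0], "rot": [0, 0, 0], "hand": 0}, {"delta_pos": [0, 4, 0], "rot": [0, 0, 0], "hand": 0}])

```text
t: 21.8
tcp_pos: [0.5208, 0.0819, 0.1064]
orientation: [0.313, 2.681, -0.071]
wrist_force: [0.1, -1.2, -0.3]
gripper_width: 0.0001
finger_force: 0.5
```

Request:
drive_tool(commands=[{"delta_pos": [0, 2, 0], "rot": [0, 0, 0], "hand": 0}, {"delta_pos": [0, 4, 0], "rot": [0, 0, 0], "hand": 0}])

```text
t: 22.0
tcp_pos: [0.5215, 0.0855, 0.1061]
orientation: [0.314, 2.682, -0.072]
wrist_force: [-0.6, -2.9, -2.5]
gripper_width: 0.0003
finger_force: 1.6
```

Request:
drive_tool(commands=[{"delta_pos": [0, 2, 0], "rot": [0, 0, 0], "hand": 0}, {"delta_pos": [0, 3, 0], "rot": [0, 0, 0], "hand": 0}, {"delta_pos": [0, 3, 0], "rot": [0, 0, 0], "hand": 0}])

```text
t: 22.3
tcp_pos: [0.5224, 0.0888, 0.1061]
orientation: [0.313, 2.681, -0.07]
wrist_force: [-0.3, -0.6, -0.9]
gripper_width: -0.0003
finger_force: 0.5
```

```bash
python3 -c "
from h import *
p=r.observe()['tcp_pos'];print(p,(p-ob)@yb,(p-ob)@xb)
deltas(p-yb*.01,p-yb*.012+[0,0,.06],[.5955,.0695,.259])"
```

```text
[0.52243046 0.08876478 0.10614254] 0.004195490083130752 -0.09449808488726898
delta mm [ -0.2 -10.    0.1] t 22.3
delta mm [-26.  -12.  -54.1] t 22.3
delta mm [-133.9   -1.9 -105.6] t 22.3
unit -y_b: [-0.021 -1.     0.009] down: [ 0.43  -0.     0.903]
```

Request:
drive_tool(commands=[{"delta_pos": [0, -10, 0], "rot": [0, 0, 0], "hand": 0}, {"delta_pos": [-26, -12, -54], "rot": [0, 0, 0], "hand": 0}, {"delta_pos": [-134, -2, -106], "rot": [0, 0, 0], "hand": 0}, {"delta_pos": [-134, -2, -106], "rot": [0, 0, 0], "hand": 0}, {"delta_pos": [-134, -2, -106], "rot": [0, 0, 0], "hand": 0}, {"delta_pos": [-134, -2, -106], "rot": [0, 0, 0], "hand": 0}, {"delta_pos": [-134, -2, -106], "rot": [0, 0, 0], "hand": 0}, {"delta_pos": [-134, -2, -106], "rot": [0, 0, 0], "hand": 0}, {"delta_pos": [-134, -2, -106], "rot": [0, 0, 0], "hand": 0}, {"delta_pos": [-134, -2, -106], "rot": [0, 0, 0], "hand": 0}, {"delta_pos": [-134, -2, -106], "rot": [0, 0, 0], "hand": 0}, {"delta_pos": [-134, -2, -106], "rot": [0, 0, 0], "hand": 0}])

```text
t: 23.5
tcp_pos: [0.5951, 0.0692, 0.2588]
orientation: [0.313, 2.682, -0.071]
wrist_force: [0.2, 0.3, -0.0]
gripper_width: -0.0001
finger_force: 0.0
```

Request:
drive_tool(commands=[{"delta_pos": [0, 0, 0], "rot": [0, 0, 0], "hand": 0}, {"delta_pos": [0, 0, 0], "rot": [0, 0, 0], "hand": 0}, {"delta_pos": [0, 0, 0], "rot": [0, 0, 0], "hand": 0}, {"delta_pos": [0, 0, 0], "rot": [0, 0, 0], "hand": 0}, {"delta_pos": [0, 0, 0], "rot": [0, 0, 0], "hand": 0}, {"delta_pos": [0, 0, 0], "rot": [0, 0, 0], "hand": 0}, {"delta_pos": [0, 0, 0], "rot": [0, 0, 0], "hand": 0}, {"delta_pos": [0, 0, 0], "rot": [0, 0, 0], "hand": 0}, {"delta_pos": [0, 0, 0], "rot": [0, 0, 0], "hand": 0}, {"delta_pos": [0, 0, 0], "rot": [0, 0, 0], "hand": 0}])

```text
t: 24.5
tcp_pos: [0.5954, 0.0692, 0.2595]
orientation: [0.314, 2.681, -0.071]
wrist_force: [0.4, -0.3, 0.1]
gripper_width: 0.0
finger_force: 0.0
```

```bash
python3 look.py w7 | sed -n '8,$p'; python3 -c "
from h import *
save('w7',cv2.resize(np.load('w7.npy').astype(np.uint8)[190:270,270:380],(770,560),interpolation=cv2.INTER_CUBIC))"
```

```text
w7
236 159 159 161 161 162 163 164 165 166 164 158 159 162 166 160 150 145 144 121 80 64 63 61 138 172 170 170 172 173 173 171 172 174 175 175 173 173 173 172 173 173 174 175 175 176 181 186 188
239 161 157 156 155 160 168 170 166 171 177 178 177 175 172 167 162 156 154 126 80 64 63 62 139 174 175 175 175 177 178 178 178 178 179 176 176 177 179 178 178 179 179 180 179 181 180 180 180
244 153 152 152 153 133 87 100 139 151 151 150 150 112 64 121 151 152 151 122 79 65 64 62 137 175 177 178 139 78 140 176 176 175 175 174 120 73 144 175 174 175 174 137 75 105 159 174 173
247 150 151 150 149 117 62 93 137 149 149 148 149 106 51 117 150 152 150 148 111 70 68 90 134 161 172 176 137 67 128 171 175 174 175 175 116 54 141 175 174 177 176 153 88 79 148 172 170
250 152 151 152 150 112 55 97 139 149 151 150 151 103 52 123 152 151 151 152 133 81 70 128 150 149 153 168 137 69 108 161 175 175 170 166 116 50 139 178 178 178 178 174 115 59 140 174 174
253 155 152 152 152 132 108 137 151 151 152 152 151 131 111 139 151 152 151 152 133 80 71 128 152 152 159 168 159 138 150 170 177 176 178 177 166 148 167 179 179 178 178 178 159 141 165 176 177
24.65 [0.59535658 0.06919332 0.25948235]
```

View pics/w7.png

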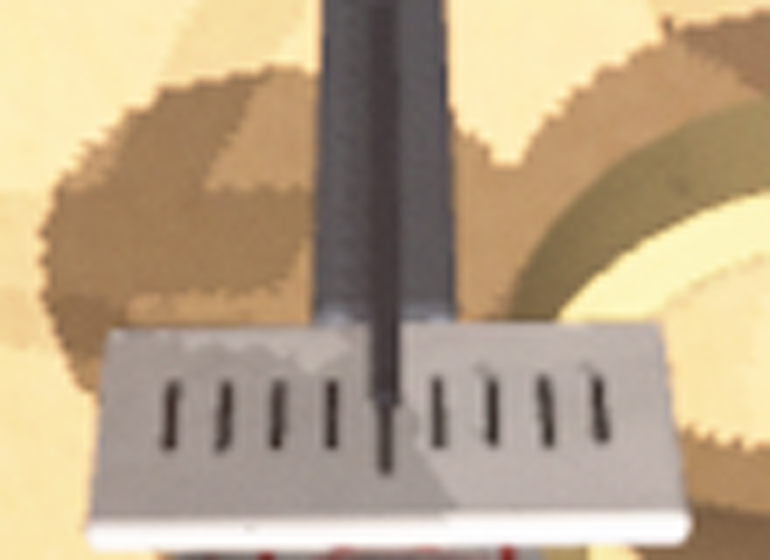

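The pointer (col 324.5) stands on the middle line (col 324.6), at rest, with the robot clear.

```bash
python3 -c "
from h import *
print(r.close_job())"
```

```text
the job is handed in; nothing more can be done
None
```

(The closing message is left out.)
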